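# Reject the rattling transport case

### The job

One of the three sealed transport cases on the tilt stand has a loose insert inside. Tip each cradle right down by a blue pad and let it go, in order from the robot's left to its right, to find the case whose insert shifts: its cradle stays down instead of springing back level. Then set that case down in the yellow reject tray without dropping it, and leave the two sound ones lying level in their cradles.

Things in the scene. Friction and masses are not known exactly. Their poses are not given: they have to be found in the camera images.
- cradle_left: Robot's left (+y) of 3 parallel cradles, 95 mm apart, on a grey tilt stand. Aluminium plate 244 mm long (x), 50 wide (y), 6 thick, tipping about its y axis. Origin: plate centre on the pivot, 52 mm above the table; plate top 3 mm above it; z tilts with the plate. A blue press pad at each end, centred 101 mm from the origin along +x and -x, is free to press from above; stops at 17 degrees.
- cradle_middle: Like cradle_left. Each cradle holds one loose sealed case, all alike: white rounded box, lilac cap, 130 mm long (along x), 44 wide, 44 high, about 0.35 kg, centred, its underside on the plate top, tilting with it. Its middle is free to grip across y. Guides at 44 to 60 mm from the origin and end stops at 68 to 72 mm stand 12 mm above the plate.
- cradle_right: Like cradle_left. Some 1 N on a pad tips it fully (pad 30 mm lower). Hold it down 1 s and let go: with a sound case it springs back level within 0.5 s; with the faulty one it stays tipped at about 17 degrees, since the 0.2 kg insert has slid 40 mm to the low end. Exactly one case is faulty. The emptied cradle also springs level.
- reject_tray: Open yellow plastic tray fixed to the table, outside 220 mm (its x) x 160 mm (y) x 45 mm high, walls and floor 4 mm. Origin at the centre of its underside; x along its long side. The white dish elsewhere is not the reject tray.

How it is judged:
On the way, in this order (a step that is already met when the one before it is completed fails the run):
1. the left cradle has been tipped by more than 11 degrees (angle between cradle_left's own z axis and vertical above 0.2 rad), for 0.2 s.
2. the middle cradle has been tipped by more than 11 degrees (angle between cradle_middle's own z axis and vertical above 0.2 rad), for 0.2 s.
3. the right cradle has been tipped by more than 11 degrees (angle between cradle_right's own z axis and vertical above 0.2 rad), for 0.2 s.
4. a case is set down in the tray with the gripper still down at it, not dropped from above (contact force between reject_tray and anything else above 1 N and z of the grasp point in the frame of reject_tray below 0.085 m and horizontal distance between the grasp point and reject_tray below 0.11 m), for 0.1 s.
At the end, for the whole second after the job is handed in: a case rests in the yellow tray (its weight, over 2.6 N, on the tray), its cradle is empty, and the other two cradles each carry their case and stand level within 7 degrees, which they do only if the faulty case is the one taken away (contact force between reject_tray and anything else above 2.6 N and ((contact force between cradle_left and anything else below 0.2 N and angle between each of cradle_middle, cradle_right's own z axis and vertical below 0.12 rad and contact force between each of cradle_middle, cradle_right and anything else above 2 N) or (contact force between cradle_middle and anything else below 0.2 N and angle between each of cradle_left, cradle_right's own z axis and vertical below 0.12 rad and contact force between each of cradle_left, cradle_right and anything else above 2 N) or (contact force between cradle_right and anything else below 0.2 N and angle between each of cradle_left, cradle_middle's own z axis and vertical below 0.12 rad and contact force between each of cradle_left, cradle_middle and anything else above 2 N))); the robot touches nothing.
It also fails if it takes over 54 s, if anything falls off the work surface, if the arm or the gripper's body presses on something with over 40 N, if the wrist force passes 120 N, or if a joint passes its speed limit or range.

### The arm

A 7-joint arm with a two-finger parallel gripper is mounted at the origin on the work surface. World frame = base frame: x ahead of the robot, y to its left, z up, the work surface at z = 0. Lengths are in m, angles in rad, forces in N, time in s.
With the tool pointing down it reaches from about 0.4 to 0.85 m from the base axis. Payload 10.4 kg.
Tool frame: the origin (TCP) lies on the centre line of the jaws, within the pads' length; the fingertips stand 22 mm ahead of it and the grasp point (between the pads) lies 3 mm ahead of it; z points along the fingers, y is the line along which they close (so a half turn about z gives the same grasp; the last joint's range is limited). The gripper opens to 87 mm and grips with 3 to 60 N. Pads are 19 mm wide; open, the fingers measure 117 mm over their backs; the gripper's body (75 mm by 190 mm) begins 51 mm behind the grasp point.
Start: joints at [-1.368, 0.332, -0.065, 1.46, 0.022, 1.35, -0.088], TCP at [0.14, 0.609, 0.214] pointing down, gripper open.
Joint ranges: [-2.6, 2.6], [-0.5, 2.12], [-1.47, 1.34], [0.16, 2.42], [-1.27, 4.41], [0.06, 2.06], [-2.6, 2.6]. Speed limits (rad/s): [2.22, 2.22, 2.79, 2.79, 3.14, 3.14, 3.14].

### API

Orientations are given as a unit quaternion [x, y, z, w].
In Python, from bench import r, viewer gives the robot as it stands (r), with the cameras (viewer).
- The arm moves only by the tool jog_arm, called after "Emit:" as name(argument=value, ...) on one line, values as JSON. Schema: {"type":"object","properties":{"rows":{"type":"array","items":{"type":"object","properties":{"xyz":{"type":"array","items":{"type":"number"},"minItems":3,"maxItems":3},"turn":{"type":"number"},"aperture":{"type":"number"}},"additionalProperties":false,"required":["aperture"]},"minItems":1,"maxItems":12},"force":{"type":"number"},"only":{"type":"string"},"quiet":{"type":"boolean"},"lines":{"type":"string"}},"required":["rows"],"additionalProperties":false}. rows is a list of rows, 1 to 12 of them, each an object with the fields xyz (a list: dx, dy, dz in parts of the range, where 1.0 means 0.75 m), turn (a turn about the tool's z in a scale on which 1.0 is 2 pi rad), aperture (the finger opening in m); a field left out counts as zero (the opening has to be given); each row is the pose to reach, as a shift and turn from the pose commanded when the call began, along the tool's axes at that moment; what a row does not reach only later rows make up. A row lasts 1/10 s, in which the tool goes at most 0.05 m and 0.15 rad, less where a joint would pass 70% of its speed; a pose out of reach is approached as far as the arm can. The fingers move at their own pace and stop on an object; force is the grip in N (left out, the last holds). Time passes only in rows, so rows that do not move let the fingers close. The tool returns the time, the measured TCP pose, the force, the opening and the grip force at its end. only (a regular expression) keeps the lines of the reply that match it, lines (a string "A,B") keeps lines A to B, and quiet returns only ok. A shift or turn number past 1, either way, is cut back to 1. Input that does not fit is refused with a message, and nothing moves.
- r.read_state(): the state, without advancing time (a new reading comes with each control period).
- viewer.camera(name): name is "scene" or "top" or "wrist"; returns a dict with "img" (400x640x3 uint8, red, green, blue), "fx", "fy", "cx", "cy" (pixels), "pose" (4x4, takes a point from camera to world coordinates). Camera axes: x right, y down, z forward; pixel columns grow to the right and rows downward; lengths in m; the calibration is good to about 2 mm. The wrist camera is an equidistant fisheye: a pixel r from the principal point sees the ray r / f radians off the axis. A picture is of the moment at which its call begins. There is no depth.
- r.close_job(): hands the job in; it is judged then, once.
The state is a dict: "time": time; "joint_positions": joint angles; "joint_vel": joint speeds; "joint_torque": joint torques, N m; "ee_pos": TCP position; "eef_rot": TCP orientation; "ft_force": force on the tool from outside, world axes, zero at the start; "torque": the same for the moment, N m; "width": finger opening in m; "grip_force": force on a finger pad.
Only numpy, scipy, OpenCV 4.12 (cv2) and the standard library are available. Lean on these libraries where they do the work, as an engineer would, in place of code of your own. Each camera call takes 0.05 s, during which the arm holds its last target. There are 200 camera calls.

## Working session

There is one attempt and no reset: what is moved stays moved. The work goes in short steps, Python scripts to look and compute and a tool call to move; the robot and the scene stay as the last step left them, time stands still between calls to the robot, and variables do not carry over. Pictures are saved under pics/ and viewed, at most 12 in all, crops included, and the job is handed in when it is done.

```bash
ls; mkdir -p pics; python3 - <<'E'
from bench import r, viewer
import cv2
s=r.read_state()
print({k:s[k] for k in("time","ee_pos","eef_rot","ft_force","width")})
for n in("top","scene"):
    c=viewer.camera(n);cv2.imwrite(f"pics/{n}0.png",c["img"][:,:,::-1]);print(n,c["fx"],c["fy"],c["cx"],c["cy"],c["pose"])
E
```

```text
bench.py
pics
{'time': 0.0, 'ee_pos': array([0.13987807, 0.60873018, 0.21306687]), 'eef_rot': array([ 1.12651748e-01,  9.93634278e-01, -7.10019925e-04, -2.83242369e-05]), 'ft_force': array([-0.62153024,  0.86853826,  0.70864086]), 'width': 0.08714094678485575}
top 410.77299201128216 410.77299201128216 325.81972459735107 190.6408568861734 [[ 0.02488429 -0.99190132  0.12454933  0.4488695 ]
 [-0.99967381 -0.02397364  0.00880526  0.05595465]
 [-0.00574805 -0.12472781 -0.99217435  0.83295813]
 [ 0.          0.          0.          1.        ]]
scene 388.91436023870625 388.91436023870625 323.0230731878815 200.85238392984942 [[ 0.86212211  0.37306156 -0.34288561  0.77152545]
 [ 0.50649955 -0.61543132  0.60390603 -0.38069145]
 [ 0.01427158 -0.69431215 -0.71953246  0.59204211]
 [ 0.          0.          0.          1.        ]]
```

View pics/top0.png

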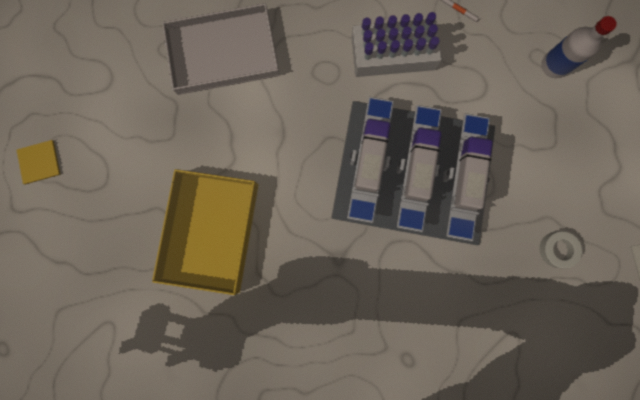

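View pics/scene0.png

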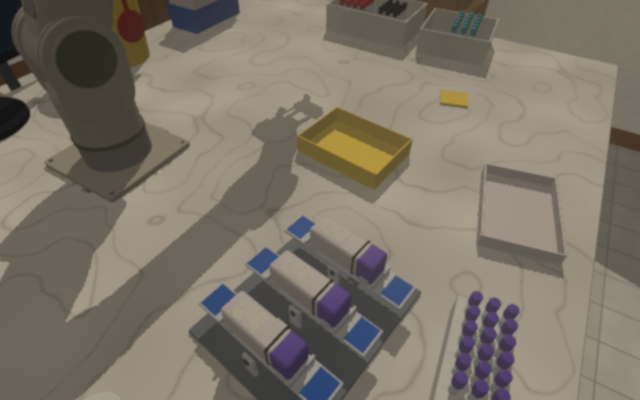

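The top view shows three cradles with blue pads: left (380,107)/(362,210), middle (428,116)/(411,219), right (476,125)/(461,228). The yellow tray is around (205,232); the white dish is at (222,48) and is a decoy. The scene view agrees. Next I'll measure them.

```bash
cat > h.py <<'E'
from bench import r, viewer
import cv2, numpy as np
from scipy.spatial.transform import Rotation as R
def ray(c,uv,z):
    d=c["pose"][:3,:3]@[(uv[0]-c["cx"])/c["fx"],(uv[1]-c["cy"])/c["fy"],1]; o=c["pose"][:3,3]
    return o+d*(z-o[2])/d[2]
def blobs(c,lo,hi,amin=100):
    m=cv2.inRange(cv2.cvtColor(c["img"],cv2.COLOR_RGB2HSV),np.array(lo),np.array(hi))
    m=cv2.morphologyEx(m,cv2.MORPH_CLOSE,np.ones((3,3)))
    return [k for k in cv2.findContours(m,0,2)[0] if cv2.contourArea(k)>amin]
def cen(k): m=cv2.moments(k); return m["m10"]/m["m00"],m["m01"]/m["m00"]
def pads(c,z=0.056):
    return [(np.round(cen(k),1),cv2.contourArea(k),ray(c,cen(k),z).round(4)) for k in blobs(c,(105,150,60),(118,255,255))]
def totool(p):  # world point -> shift in tool axes from the present pose
    s=r.read_state(); return R.from_quat(s["eef_rot"]).inv().apply(np.array(p)-s["ee_pos"]).round(4)
E
python3 - <<'E'
from h import *
for n in("top","scene"):
    c=viewer.camera(n); print(n)
    for p in pads(c):print(*p)
    for k in blobs(c,(20,110,40),(32,255,255),800):
        q=cv2.approxPolyDP(cv2.convexHull(k),6,True)[:,0]
        print(cv2.contourArea(k))
        for u in q: print(u,ray(c,u,.045).round(4),ray(c,u,0).round(4))
E
```

```text
top
[475.9 125.1] 254.5 [ 0.6817 -0.2252  0.056 ]
[427.6 116.7] 246.5 [ 0.6963 -0.1317  0.056 ]
[379.4 108.2] 238.5 [ 0.7112 -0.0379  0.056 ]
9890.0
[175 169] [0.5832 0.3581 0.045 ] [0.5909 0.3753 0.    ]
[257 184] [0.5575 0.1967 0.045 ] [0.5637 0.2047 0.    ]
[235 294] [0.3483 0.2285 0.045 ] [0.3425 0.2383 0.    ]
[152 281] [0.3682 0.3864 0.045 ] [0.3636 0.4052 0.    ]
1315.5
[ 52 140] [0.6353 0.6051 0.045 ] [0.646  0.6365 0.    ]
[ 59 174] [0.5679 0.5841 0.045 ] [0.5747 0.6142 0.    ]
[ 23 183] [0.5485 0.6525 0.045 ] [0.5542 0.6866 0.    ]
[ 17 149] [0.6156 0.6723 0.045 ] [0.6252 0.7075 0.    ]
scene
[319.5 386.5] 609.5 [ 0.6835 -0.2249  0.056 ]
5289.0
[297 136] [0.3529 0.2278 0.045 ] [0.3184 0.2779 0.    ]
[340 108] [0.3816 0.3837 0.045 ] [0.3495 0.4466 0.    ]
[411 140] [0.5859 0.3528 0.045 ] [0.5706 0.4131 0.    ]
[372 188] [0.5773 0.161  0.045 ] [0.5614 0.2056 0.    ]
[298 150] [0.3831 0.1856 0.045 ] [0.3511 0.2322 0.    ]
```

The manual's scale: shifts go in shares of 0.75 m and turns go in shares of 2 pi rad. Converting my numbers, -0.07 rad / 6.2832 = -0.0111.

Emit:
jog_arm(rows=[{"turn":-0.0111,"aperture":0},{"turn":-0.0111,"aperture":0}], force=20)

```text
time: 0.4
ee_pos: [0.1399, 0.609, 0.2137]
eef_rot: [0.077, 0.997, -0.0, -0.0]
ft_force: [0.5, -0.2, -0.9]
width: 0.0776
grip_force: 0.0
```

```bash
python3 - <<'E'
from h import *
c=viewer.camera("top")
for p in [p for n in [(95,60,40)] for p in blobs(c,n,(125,255,255),100)]:
    print(np.round(cen(p),1),cv2.contourArea(p),ray(c,cen(p),.056).round(4))
s=r.read_state();M=R.from_quat(s["eef_rot"]).as_matrix();print(s["ee_pos"],M.round(3))
far=np.array([[.7112,-.0379],[.6963,-.1317],[.6817,-.2252]])
x=np.array([.988,-.1556])
for f in far:
    n=f-x*.211; print("press pt",n.round(4),"tool shift",totool([*n,.15]))
E
```

```text
[461.2 227.7] 369.5 [ 0.4823 -0.1936  0.056 ]
[411.3 218.5] 365.0 [ 0.4974 -0.0999  0.056 ]
[361.8 209.4] 360.0 [ 0.5122 -0.0062  0.056 ]
[476.  124.9] 341.0 [ 0.682  -0.2254  0.056 ]
[427.5 116.4] 340.0 [ 0.6968 -0.1316  0.056 ]
[379.4 108. ] 333.0 [ 0.7116 -0.0379  0.056 ]
[559.6  60.9] 493.0 [ 0.8161 -0.393   0.056 ]
[0.13989502 0.60905524 0.2136824 ] [[-0.988  0.156 -0.   ]
 [ 0.156  0.988 -0.   ]
 [ 0.    -0.    -1.   ]]
press pt [ 0.5027 -0.0051] tool shift [-0.4544 -0.5498  0.0638]
press pt [ 0.4878 -0.0989] tool shift [-0.4543 -0.6448  0.0638]
press pt [ 0.4732 -0.1924] tool shift [-0.4545 -0.7394  0.0638]
```

Emit:
jog_arm(rows=[{"xyz":[-0.3333,-0.2,0],"aperture":0},{"xyz":[-0.3333,-0.2,0],"aperture":0},{"xyz":[-0.3333,-0.2,0],"aperture":0},{"xyz":[-0.3333,-0.2,0],"aperture":0},{"xyz":[-0.3333,-0.2,0],"aperture":0},{"xyz":[-0.3333,-0.2,0],"aperture":0},{"xyz":[-0.6053,-0.7333,0.04],"aperture":0},{"xyz":[-0.6053,-0.7333,0.04],"aperture":0},{"xyz":[-0.6053,-0.7333,0.04],"aperture":0},{"xyz":[-0.6053,-0.7333,0.04],"aperture":0},{"xyz":[-0.6053,-0.7333,0.04],"aperture":0},{"xyz":[-0.6053,-0.7333,0.04],"aperture":0}])

```text
time: 1.65
ee_pos: [0.4568, 0.1357, 0.194]
eef_rot: [0.079, 0.997, 0.0, 0.0]
ft_force: [1.1, -0.3, 1.1]
width: 0.0004
grip_force: 0.0
```

```bash
python3 -c "
from h import *
print(totool([.5027,-.0051,.1]))"
```

```text
[-0.0674 -0.1319  0.0939]
```

To row units: -0.132 m / 0.75 = -0.176, -0.067 m / 0.75 = -0.0893.

Emit:
jog_arm(rows=[{"xyz":[-0.0893,-0.176,0.08],"aperture":0},{"xyz":[-0.0893,-0.176,0.08],"aperture":0},{"xyz":[-0.0893,-0.176,0.08],"aperture":0},{"xyz":[-0.0893,-0.176,0.08],"aperture":0},{"xyz":[-0.0893,-0.176,0.08],"aperture":0},{"xyz":[-0.0893,-0.176,0.08],"aperture":0}])

```text
time: 2.25
ee_pos: [0.5023, -0.0019, 0.1341]
eef_rot: [0.078, 0.997, 0.0, 0.0]
ft_force: [-0.3, -0.6, 1.4]
width: 0.0006
grip_force: 0.0
```

```bash
python3 -c "
from h import *
print(totool([.5027,-.0051,.048]))"
```

```text
[-0.0009 -0.0032  0.0861]
```

To row units: 0.084 m / 0.75 = 0.112, 0.05 m / 0.75 = 0.0667.

Emit:
jog_arm(rows=[{"xyz":[0,-0.004,0.04],"aperture":0},{"xyz":[0,-0.004,0.0667],"aperture":0},{"xyz":[0,-0.004,0.08],"aperture":0},{"xyz":[0,-0.004,0.0933],"aperture":0},{"xyz":[0,-0.004,0.1067],"aperture":0},{"xyz":[0,-0.004,0.112],"aperture":0},{"xyz":[0,-0.004,0.112],"aperture":0}])

```text
time: 2.95
ee_pos: [0.5017, -0.006, 0.0496]
eef_rot: [0.078, 0.997, -0.0, -0.0]
ft_force: [0.3, 0.1, 0.4]
width: 0.0005
grip_force: 0.0
```

Emit:
jog_arm(rows=[{"xyz":[0,0,0.0027],"aperture":0},{"xyz":[0,0,0.004],"aperture":0},{"xyz":[0,0,0.004],"aperture":0}])

```text
time: 3.25
ee_pos: [0.502, -0.0061, 0.047]
eef_rot: [0.078, 0.997, 0.0, 0.0]
ft_force: [-0.4, 0.0, 0.0]
width: 0.0001
grip_force: 0.0
```

```bash
python3 -c "
from h import *
cv2.imwrite('pics/p1.png',viewer.camera('scene')['img'][150:,100:500,::-1])"
```

```text
(no output)
```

View pics/p1.png

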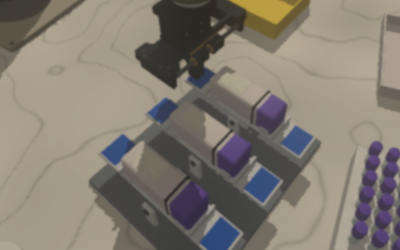

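The near-left pad seems to sit at (200,78) in the crop and the far pad at (298,140), which is hardly changed. I can't tell whether it is tipped, so I'll measure the pad centroids.

```bash
python3 - <<'E'
from h import *
for n in("top","scene"):
    c=viewer.camera(n);print(n)
    for k in blobs(c,(95,60,40),(125,255,255),60):print(np.round(cen(k),1),cv2.contourArea(k),ray(c,cen(k),.056).round(4))
c=viewer.camera("scene");a=cv2.resize(c["img"][150:310,220:430,::-1],None,fx=3,fy=3);cv2.imwrite("pics/p2.png",a)
E
```

```text
top
[463.8 228. ] 284.5 [ 0.4818 -0.1985  0.056 ]
[476. 125.] 345.0 [ 0.6819 -0.2254  0.056 ]
[427.5 116.4] 341.0 [ 0.6969 -0.1315  0.056 ]
[379.4 108.1] 335.0 [ 0.7115 -0.0378  0.056 ]
[559.5  61. ] 495.0 [ 0.8161 -0.3929  0.056 ]
scene
[319.6 385.9] 733.5 [ 0.6832 -0.2241  0.056 ]
[361.6 334.4] 618.0 [ 0.6991 -0.1326  0.056 ]
[217.6 299.1] 459.0 [ 0.4838 -0.1951  0.056 ]
[396.7 290. ] 461.5 [ 0.714  -0.0388  0.056 ]
[262.2 260.1] 351.5 [ 0.4989 -0.1015  0.056 ]
[301.5 228.6] 171.0 [ 0.5181 -0.0103  0.056 ]
[187.3  18.4] 691.5 [-0.3289  0.5812  0.056 ]
```

View pics/p2.png

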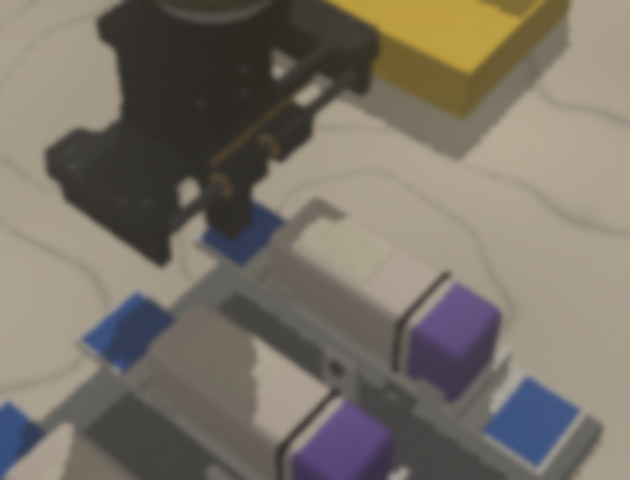

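The zoom shows closed fingertips at about (232,235), occluding the near-left pad (the pad runs 205–290 × 200–265). The cradle is still level. I'll check by projecting the tip.

```bash
python3 - <<'E'
from h import *
s=r.read_state();print(s["time"],s["ee_pos"],s["ft_force"],s["joint_torque"].round(2))
c=viewer.camera("scene");T=np.linalg.inv(c["pose"])
for dz in(0,.022):
  p=T@[*(s["ee_pos"]-[0,0,dz]),1]; u=p[:2]/p[2]*c["fx"]+[c["cx"],c["cy"]]; print(dz,u,(u-[220,150])*3)
E
```

```text
3.45 [ 0.50195215 -0.00605824  0.04699362] [ 0.7431331   0.31101322 -0.87402037] [ 0.000e+00 -4.350e+01  4.620e+00 -3.195e+01  4.000e-02  8.000e-02
 -0.000e+00]
0 [295.43123673 226.73346553] [226.2937102  230.20039658]
0.022 [295.86424585 234.34462936] [227.59273756 253.03388809]
```

```bash
python3 -c "
from h import *
c=viewer.camera('wrist');print(c['fx'],c['cx'],c['cy'],c['pose'].round(3))
cv2.imwrite('pics/w1.png',c['img'][:,:,::-1])"
```

```text
309.70691628693146 319.59158845722163 196.49309579039232 [[ 0.156  0.958  0.241  0.437]
 [ 0.988 -0.151 -0.038  0.003]
 [-0.     0.244 -0.97   0.218]
 [ 0.     0.     0.     1.   ]]
```

View pics/w1.png

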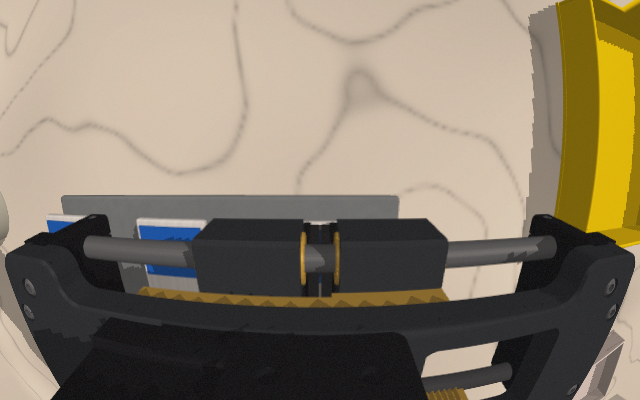

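The wrist view shows the fingers at (320,230) in front of the hidden left pad, with the middle pad at (172,250). That doesn't settle it, so I'll press slightly further and re-measure.

To row units: 0.005 m / 0.75 = 0.0067, 0.003 m / 0.75 = 0.004.

Emit:
jog_arm(rows=[{"xyz":[0,0,0.004],"aperture":0},{"xyz":[0,0,0.0067],"aperture":0},{"xyz":[0,0,0.0067],"aperture":0}])

```text
time: 3.85
ee_pos: [0.5015, -0.0061, 0.0414]
eef_rot: [0.078, 0.997, -0.0, -0.0]
ft_force: [-0.2, -0.6, 0.5]
width: 0.0006
grip_force: 0.0
```

```bash
cat >> h.py <<'E'
def tilt():
    for n in("top","scene"):
        c=viewer.camera(n);print(n,[(np.round(cen(k),1).tolist(),cv2.contourArea(k)) for k in blobs(c,(95,60,40),(125,255,255),60)])
E
python3 -c "
from h import *
tilt()
c=viewer.camera('scene');a=cv2.resize(c['img'][190:310,250:430,::-1],None,fx=4,fy=4);cv2.imwrite('pics/p3.png',a)"
```

```text
top [([462.9, 227.9], 314.5), ([476.0, 125.0], 344.5), ([427.5, 116.4], 340.0), ([379.7, 107.4], 344.5), ([559.5, 61.0], 492.0)]
scene [([319.6, 385.9], 733.5), ([361.6, 334.4], 617.0), ([217.6, 299.1], 460.5), ([397.1, 288.2], 456.5), ([262.3, 260.0], 351.5), ([301.0, 230.5], 155.5), ([187.0, 18.4], 679.0)]
```

View pics/p3.png

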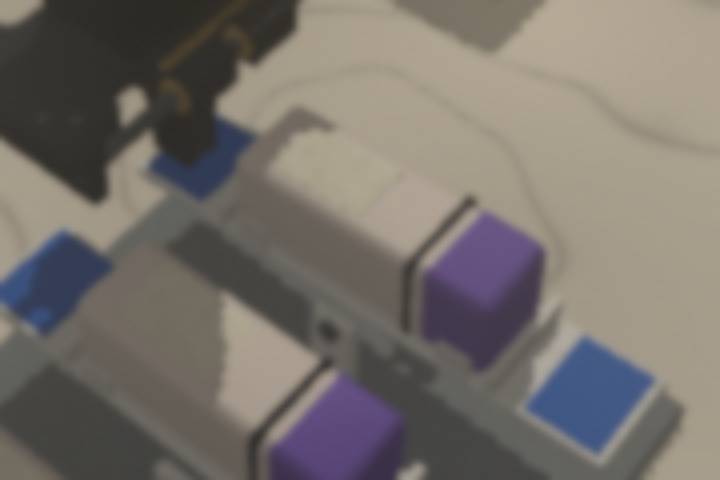

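The left cradle's far pad has moved from (396.7,290.0) to (397.1,288.2), so contact has only just begun. The tip is therefore higher than expected. I'll check how high the gripper's body sits before going on.

```bash
python3 - <<'E'
from h import *
s=r.read_state()
c=viewer.camera("scene");T=np.linalg.inv(c["pose"])
M=R.from_quat(s["eef_rot"]).as_matrix()
def pr(p):
  p=T@[*p,1];return p[:2]/p[2]*c["fx"]+[c["cx"],c["cy"]]
for dx in(-.0375,.0375):
 for z in(.06,.09,.12,.15):
  p=s["ee_pos"]+M@[dx,-.095,0];p[2]=z;u=pr(p);print(dx,z,"p3crop",((u-[250,190])*4).round())
for dx in (-.0095,.0095):
 for z in(.02,.03,.04,.05,.06): p=s["ee_pos"]+M@[dx,-.015,0];p[2]=z;print("tip",dx,z,((pr(p)-[250,190])*4).round())
E
```

```text
-0.0375 0.06 p3crop [ 92. 308.]
-0.0375 0.09 p3crop [ 86. 265.]
-0.0375 0.12 p3crop [ 79. 218.]
-0.0375 0.15 p3crop [ 72. 168.]
0.0375 0.06 p3crop [-34. 214.]
0.0375 0.09 p3crop [-44. 170.]
0.0375 0.12 p3crop [-55. 122.]
0.0375 0.15 p3crop [-66.  71.]
tip -0.0095 0.02 [177. 214.]
tip -0.0095 0.03 [176. 200.]
tip -0.0095 0.04 [175. 187.]
tip -0.0095 0.05 [174. 173.]
tip -0.0095 0.06 [173. 158.]
tip 0.0095 0.02 [147. 193.]
tip 0.0095 0.03 [146. 180.]
tip 0.0095 0.04 [144. 166.]
tip 0.0095 0.05 [143. 152.]
tip 0.0095 0.06 [142. 137.]
```

The image puts the tip at about z = 0.05 and the body at about 0.13. So the reported z reads roughly 0.03 low, and the clearances are fine. I'll press on in small steps and watch the force.

To row units: 0.018 m / 0.75 = 0.024, 0.01 m / 0.75 = 0.0133.

Emit:
jog_arm(rows=[{"xyz":[0,0,0.0133],"aperture":0},{"xyz":[0,0,0.024],"aperture":0},{"xyz":[0,0,0.024],"aperture":0}])

```text
time: 4.35
ee_pos: [0.5008, -0.0062, 0.0223]
eef_rot: [0.078, 0.997, -0.0, -0.001]
ft_force: [-0.2, 0.4, 0.3]
width: 0.0004
grip_force: 0.2
```

Emit:
jog_arm(rows=[{"xyz":[0,0,0.0053],"aperture":0},{"xyz":[0,0,0.0053],"aperture":0}])

```text
time: 4.55
ee_pos: [0.5016, -0.0061, 0.0194]
eef_rot: [0.078, 0.997, -0.0, -0.0]
ft_force: [0.3, -0.1, 0.6]
width: 0.0005
grip_force: 0.3
```

```bash
python3 -c "
from h import *
tilt()"
```

```text
top [([461.1, 227.6], 375.0), ([475.9, 124.9], 344.0), ([427.5, 116.4], 340.0), ([380.7, 105.7], 377.5), ([559.5, 61.0], 492.0)]
scene [([319.7, 385.8], 730.5), ([361.6, 334.4], 619.0), ([217.9, 299.0], 470.5), ([397.0, 279.4], 430.0), ([262.4, 260.2], 347.5), ([300.1, 239.3], 102.0), ([186.8, 18.2], 676.5)]
```

To row units: 0.003 m / 0.75 = 0.004.

Emit:
jog_arm(rows=[{"xyz":[0,0,0.004],"aperture":0},{"xyz":[0,0,0.004],"aperture":0}])

```text
time: 4.85
ee_pos: [0.5019, -0.006, 0.0167]
eef_rot: [0.078, 0.997, 0.0, 0.0]
ft_force: [0.2, -0.4, -0.0]
width: 0.0005
grip_force: 0.3
```

Emit:
jog_arm(rows=[{"xyz":[0,0,0.0027],"aperture":0},{"xyz":[0,0,0.0027],"aperture":0}])

```text
time: 5.05
ee_pos: [0.5023, -0.0061, 0.0151]
eef_rot: [0.078, 0.997, 0.0, 0.0]
ft_force: [-0.9, -0.2, 4.9]
width: 0.0005
grip_force: 2.3
```

Emit:
jog_arm(rows=[{"aperture":0},{"aperture":0},{"aperture":0},{"aperture":0},{"aperture":0},{"aperture":0},{"aperture":0},{"aperture":0},{"aperture":0},{"aperture":0}])

```text
time: 6.05
ee_pos: [0.5022, -0.0061, 0.0151]
eef_rot: [0.078, 0.997, 0.0, 0.0]
ft_force: [0.6, -1.1, 6.0]
width: 0.0003
grip_force: 2.5
```

```bash
python3 -c "
from h import *
tilt()"
```

```text
top [([461.2, 227.7], 370.5), ([475.9, 124.9], 342.5), ([427.5, 116.4], 341.0), ([380.8, 105.6], 383.0), ([559.6, 61.0], 494.0)]
scene [([319.7, 385.8], 730.5), ([361.7, 334.4], 619.5), ([217.9, 299.0], 469.0), ([396.6, 277.7], 418.5), ([262.7, 260.1], 340.0), ([300.0, 241.2], 97.5), ([187.0, 18.3], 684.0)]
```

To row units: -0.095 m / 0.75 = -0.1267, -0.07 m / 0.75 = -0.0933.

Emit:
jog_arm(rows=[{"xyz":[0,0,-0.04],"aperture":0},{"xyz":[0,0,-0.0933],"aperture":0},{"xyz":[0,0,-0.0933],"aperture":0},{"xyz":[0,0,-0.0933],"aperture":0},{"xyz":[0,-0.04,-0.0933],"aperture":0},{"xyz":[0,-0.08,-0.0933],"aperture":0},{"xyz":[0,-0.1267,-0.0933],"aperture":0},{"xyz":[0,-0.1267,-0.0933],"aperture":0},{"xyz":[0,-0.1267,-0.0933],"aperture":0}])

```text
time: 7.05
ee_pos: [0.4861, -0.1003, 0.0836]
eef_rot: [0.079, 0.997, -0.0, -0.001]
ft_force: [-0.3, 1.1, 0.2]
width: 0.0004
grip_force: 0.0
```

```bash
python3 -c "
from h import *
tilt();print(totool([.4878,-.0989,.0755]))
c=viewer.camera('wrist')
for k in blobs(c,(95,60,40),(125,255,255),60):
    u=np.array(cen(k))-[c['cx'],c['cy']];q=np.linalg.norm(u);t=q/c['fx'];d=c['pose'][:3,:3]@[*(u/q*np.sin(t)),np.cos(t)];o=c['pose'][:3,3]
    print(cv2.boundingRect(k),(o+d*(.056-o[2])/d[2]).round(4),(o+d*(.024-o[2])/d[2]).round(4))"
```

```text
top [([403.2, 217.1], 91.5), ([360.4, 209.1], 314.5), ([475.9, 124.9], 344.0), ([427.5, 116.4], 340.0), ([379.4, 108.1], 333.5), ([559.5, 61.0], 492.0)]
scene [([319.6, 385.9], 733.5), ([361.6, 334.4], 619.0), ([217.7, 299.0], 460.5), ([396.7, 290.1], 459.5), ([262.6, 260.0], 365.5), ([300.6, 226.7], 291.5)]
[-0.0011  0.0002  0.0085]
(426, 211, 55, 31) [ 0.5065 -0.0036  0.056 ] [0.5202 0.0104 0.024 ]
(290, 211, 65, 33) [ 0.4853 -0.099   0.056 ] [ 0.4955 -0.1004  0.024 ]
(163, 209, 56, 33) [ 0.4756 -0.1962  0.056 ] [ 0.4842 -0.2132  0.024 ]
```

The left cradle's far pad is back at (396.7,290.1), so it is level and its case is sound. Middle next.

To row units: 0.07 m / 0.75 = 0.0933, 0.065 m / 0.75 = 0.0867.

Emit:
jog_arm(rows=[{"xyz":[0,0,0.04],"aperture":0},{"xyz":[0,0,0.06],"aperture":0},{"xyz":[0,0,0.0733],"aperture":0},{"xyz":[0,0,0.0867],"aperture":0},{"xyz":[0,0,0.0933],"aperture":0},{"xyz":[0,0,0.0933],"aperture":0},{"xyz":[0,0,0.0933],"aperture":0},{"xyz":[0,0,0.0933],"aperture":0},{"xyz":[0,0,0.0933],"aperture":0},{"xyz":[0,0,0.0933],"aperture":0},{"xyz":[0,0,0.0933],"aperture":0},{"xyz":[0,0,0.0933],"aperture":0}])

```text
time: 8.4
ee_pos: [0.4873, -0.0996, 0.015]
eef_rot: [0.078, 0.997, 0.0, 0.0]
ft_force: [-2.9, 3.6, 5.2]
width: 0.0002
grip_force: 3.0
```

Emit:
jog_arm(rows=[{"aperture":0},{"aperture":0},{"aperture":0},{"aperture":0},{"aperture":0}])

```text
time: 8.9
ee_pos: [0.4873, -0.0996, 0.015]
eef_rot: [0.078, 0.997, 0.0, 0.0]
ft_force: [-1.5, 2.6, 5.6]
width: 0.0003
grip_force: 3.0
```

```bash
python3 -c "
from h import *
tilt()"
```

```text
top [([358.5, 208.8], 251.0), ([476.0, 124.9], 345.0), ([430.8, 114.4], 393.0), ([379.4, 108.1], 334.0), ([559.5, 60.9], 488.5)]
scene [([319.6, 385.9], 732.5), ([360.3, 322.4], 571.5), ([217.5, 299.7], 426.0), ([396.7, 290.1], 459.5), ([260.6, 276.7], 85.5), ([301.6, 228.8], 190.5)]
```

Emit:
jog_arm(rows=[{"xyz":[0,0,-0.04],"aperture":0},{"xyz":[0,0,-0.0933],"aperture":0},{"xyz":[0,0,-0.0933],"aperture":0},{"xyz":[0,0,-0.0933],"aperture":0},{"xyz":[0,-0.04,-0.0933],"aperture":0},{"xyz":[0,-0.08,-0.0933],"aperture":0},{"xyz":[0,-0.1267,-0.0933],"aperture":0},{"xyz":[0,-0.1267,-0.0933],"aperture":0},{"xyz":[0,-0.1267,-0.0933],"aperture":0}])

```text
time: 9.9
ee_pos: [0.4714, -0.1943, 0.0836]
eef_rot: [0.079, 0.997, -0.0, -0.001]
ft_force: [0.8, 0.3, 0.8]
width: 0.0005
grip_force: 0.0
```

```bash
python3 -c "
from h import *
tilt();print(totool([.4732,-.1924,.0855]))"
```

```text
top [([457.6, 227.0], 220.0), ([408.6, 217.6], 335.5), ([361.8, 209.4], 362.0), ([476.0, 124.9], 346.5), ([430.8, 114.4], 391.5), ([379.4, 108.1], 334.5), ([559.5, 61.0], 492.5)]
scene [([319.6, 385.9], 733.5), ([360.3, 322.4], 571.5), ([217.9, 299.0], 470.5), ([396.7, 290.1], 459.5), ([261.3, 273.6], 145.0), ([300.6, 226.7], 287.5), ([211.5, 13.8], 869.0)]
[-0.001   0.0006 -0.0016]
```

The middle cradle stays tipped: its far pad is unchanged at (360.3,322.4) after release. So the middle case is faulty. The right one still has to be tipped.

To row units: 0.07 m / 0.75 = 0.0933, 0.065 m / 0.75 = 0.0867.

Emit:
jog_arm(rows=[{"xyz":[0,0,0.04],"aperture":0},{"xyz":[0,0,0.06],"aperture":0},{"xyz":[0,0,0.0733],"aperture":0},{"xyz":[0,0,0.0867],"aperture":0},{"xyz":[0,0,0.0933],"aperture":0},{"xyz":[0,0,0.0933],"aperture":0},{"xyz":[0,0,0.0933],"aperture":0},{"xyz":[0,0,0.0933],"aperture":0},{"xyz":[0,0,0.0933],"aperture":0},{"xyz":[0,0,0.0933],"aperture":0},{"xyz":[0,0,0.0933],"aperture":0},{"xyz":[0,0,0.0933],"aperture":0}])

```text
time: 11.2
ee_pos: [0.4726, -0.1933, 0.0151]
eef_rot: [0.078, 0.997, 0.0, 0.0]
ft_force: [-2.5, 3.1, 5.9]
width: 0.0008
grip_force: 3.1
```

Emit:
jog_arm(rows=[{"aperture":0},{"aperture":0},{"aperture":0},{"aperture":0},{"aperture":0}])

```text
time: 11.7
ee_pos: [0.4726, -0.1933, 0.0151]
eef_rot: [0.078, 0.997, 0.0, 0.0]
ft_force: [-1.4, 2.4, 6.7]
width: 0.0003
grip_force: 3.1
```

```bash
python3 -c "
from h import *
tilt()"
```

```text
top [([448.5, 226.4], 68.0), ([408.9, 217.5], 345.5), ([361.8, 209.4], 361.0), ([481.2, 123.2], 396.5), ([430.8, 114.4], 391.0), ([379.4, 108.1], 334.5), ([559.5, 61.0], 491.5)]
scene [([316.2, 376.8], 780.0), ([214.8, 316.8], 78.0), ([360.3, 322.4], 572.5), ([396.7, 290.1], 459.5), ([261.3, 273.6], 146.0), ([300.6, 226.7], 287.0), ([201.5, 15.0], 1279.5)]
```

Emit:
jog_arm(rows=[{"xyz":[0,0,-0.04],"aperture":0},{"xyz":[0,0,-0.0933],"aperture":0},{"xyz":[0,0,-0.16],"aperture":0},{"xyz":[0,0,-0.2133],"aperture":0},{"xyz":[0,0,-0.2133],"aperture":0},{"xyz":[0,0,-0.2133],"aperture":0},{"xyz":[0,0,-0.2133],"aperture":0},{"xyz":[0,0,-0.2133],"aperture":0},{"xyz":[0,0,-0.2133],"aperture":0}])

```text
time: 12.7
ee_pos: [0.4718, -0.1937, 0.1738]
eef_rot: [0.078, 0.997, -0.0, -0.001]
ft_force: [-0.1, -0.1, 0.2]
width: -0.0001
grip_force: 0.0
```

```bash
python3 -c "
from h import *
tilt();o=np.array([.6968-.101*.988,-.1316+.101*.1556]);print(o)"
```

```text
top [([408.6, 217.5], 338.5), ([361.8, 209.3], 363.0), ([475.9, 125.0], 345.5), ([430.8, 114.4], 393.0), ([379.4, 108.1], 334.5), ([559.5, 60.9], 492.5)]
scene [([319.6, 385.9], 730.5), ([360.3, 322.4], 571.5), ([217.8, 298.9], 473.5), ([396.7, 290.1], 459.5), ([261.4, 273.6], 143.5), ([300.6, 226.7], 287.0), ([201.5, 15.0], 1283.5)]
[ 0.597012  -0.1158844]
```

The right case is sound; it sprang back to (319.6,385.9). Now I'll move over the middle case with the fingers open and check the tip height.

To row units: -0.096 m / 0.75 = -0.128, -0.06 m / 0.75 = -0.08.

Emit:
jog_arm(rows=[{"xyz":[-0.04,0.04,0],"aperture":0.07},{"xyz":[-0.08,0.08,0],"aperture":0.07},{"xyz":[-0.128,0.128,0],"aperture":0.07},{"xyz":[-0.128,0.128,0.0267],"aperture":0.07},{"xyz":[-0.128,0.128,0.0267],"aperture":0.07},{"xyz":[-0.128,0.128,0.0267],"aperture":0.07}])

```text
time: 13.4
ee_pos: [0.5812, -0.1149, 0.1546]
eef_rot: [0.079, 0.997, -0.0, -0.001]
ft_force: [-0.2, -0.3, 0.6]
width: 0.0408
grip_force: 0.0
```

```bash
python3 - <<'E'
from h import *
s=r.read_state();print(totool([.5822,-.1136,.0485]))
c=viewer.camera("scene");T=np.linalg.inv(c["pose"]);a=cv2.resize(c["img"][120:320,180:440,::-1],None,fx=3,fy=3)
cv2.imwrite("pics/g1.png",a[:,:780])
M=R.from_quat(s["eef_rot"]).as_matrix()
for d in(.022,-.0105):
 for y in(-.035,.035):
  p=T@[*(s["ee_pos"]+M@[-.0095,y,d]),1];u=p[:2]/p[2]*c["fx"]+[c["cx"],c["cy"]];print(d,y,((u-[180,120])*3).round())
E
```

```text
[-0.001   0.0016  0.1061]
0.022 -0.035 [317. 479.]
0.022 0.035 [416. 385.]
-0.0105 -0.035 [314. 438.]
-0.0105 0.035 [416. 343.]
```

View pics/g1.png

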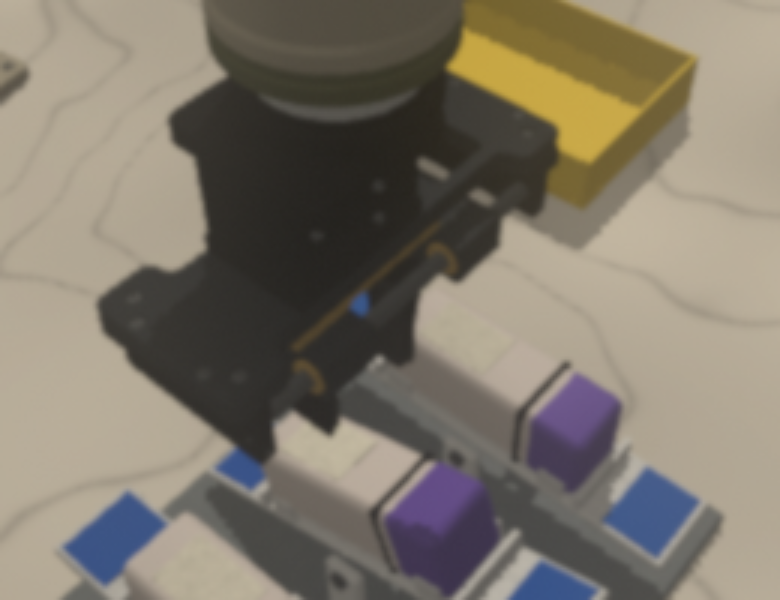

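The open tips show at about (335,433) and (405,362), straddling the tilted middle case. That matches the tip-offset estimate, so I'll descend and grip.

To row units: 0.102 m / 0.75 = 0.136, 0.085 m / 0.75 = 0.1133.

Emit:
jog_arm(rows=[{"xyz":[0,0.0013,0],"aperture":0.07},{"xyz":[0,0.0013,0],"aperture":0.07},{"xyz":[0,0.0013,0],"aperture":0.07},{"xyz":[0,0.0013,0.04],"aperture":0.07},{"xyz":[0,0.0013,0.08],"aperture":0.07},{"xyz":[0,0.0013,0.1133],"aperture":0.07},{"xyz":[0,0.0013,0.136],"aperture":0.07},{"xyz":[0,0.0013,0.136],"aperture":0.07},{"xyz":[0,0.0013,0.136],"aperture":0.07}])

```text
time: 14.35
ee_pos: [0.5824, -0.1131, 0.0535]
eef_rot: [0.078, 0.997, -0.0, 0.0]
ft_force: [0.6, 0.0, -0.1]
width: 0.07
grip_force: 0.0
```

Emit:
jog_arm(rows=[{"aperture":0.02},{"aperture":0.02},{"aperture":0.02},{"aperture":0.02},{"aperture":0.02},{"aperture":0.02},{"aperture":0.02},{"aperture":0.02}], force=35)

```text
time: 15.15
ee_pos: [0.5825, -0.1127, 0.0532]
eef_rot: [0.078, 0.997, 0.0, 0.0]
ft_force: [-0.9, 1.1, 5.7]
width: 0.0442
grip_force: 35.0
```

Gripped at 44 mm. I'll lift straight up first.

To row units: -0.13 m / 0.75 = -0.1733, -0.1 m / 0.75 = -0.1333.

Emit:
jog_arm(rows=[{"xyz":[0,0,-0.0267],"aperture":0.02},{"xyz":[0,0,-0.0533],"aperture":0.02},{"xyz":[0,0,-0.0933],"aperture":0.02},{"xyz":[0,0,-0.1333],"aperture":0.02},{"xyz":[0,0,-0.1733],"aperture":0.02},{"xyz":[0,0,-0.1733],"aperture":0.02},{"xyz":[0,0,-0.1733],"aperture":0.02},{"xyz":[0,0,-0.1733],"aperture":0.02}])

```text
time: 15.95
ee_pos: [0.5812, -0.1126, 0.181]
eef_rot: [0.078, 0.997, -0.0, -0.001]
ft_force: [-0.3, 0.8, -3.3]
width: 0.0439
grip_force: 35.0
```

```bash
python3 - <<'E'
from h import *
tilt();print(totool([.463,.293,.15]))
c=viewer.camera("scene");cv2.imwrite("pics/l1.png",cv2.resize(c["img"][50:330,150:470,::-1],None,fx=2,fy=2))
E
```

```text
top [([460.3, 227.4], 332.0), ([411.4, 218.5], 364.0), ([361.8, 209.3], 361.5), ([426.5, 112.0], 146.0), ([379.6, 108.2], 339.0)]
scene [([319.7, 386.0], 724.0), ([361.6, 334.5], 609.0), ([217.8, 299.0], 474.5), ([396.7, 290.2], 458.5), ([262.3, 261.8], 306.0), ([201.0, 15.2], 1262.0)]
[0.1798 0.3824 0.0315]
```

View pics/l1.png

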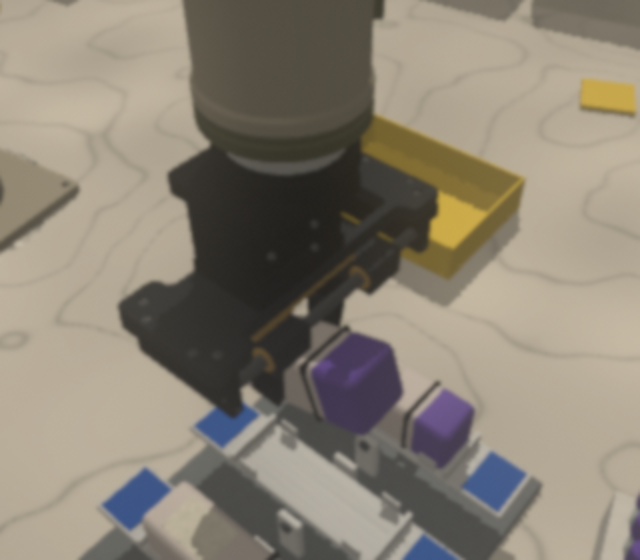

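The case is held and the middle cradle is empty and level. I'll carry it over to the tray.

To row units: 0.382 m / 0.75 = 0.5093, 0.04 m / 0.75 = 0.0533.

Emit:
jog_arm(rows=[{"xyz":[0.0133,0.0267,0],"aperture":0.02},{"xyz":[0.0333,0.0733,0],"aperture":0.02},{"xyz":[0.0533,0.12,0],"aperture":0.02},{"xyz":[0.0733,0.1667,0],"aperture":0.02},{"xyz":[0.0933,0.2133,0],"aperture":0.02},{"xyz":[0.12,0.26,0],"aperture":0.02},{"xyz":[0.14,0.3067,0],"aperture":0.02},{"xyz":[0.16,0.3533,0],"aperture":0.02},{"xyz":[0.1867,0.4,0],"aperture":0.02},{"xyz":[0.2067,0.4467,0],"aperture":0.02},{"xyz":[0.2267,0.4867,0],"aperture":0.02},{"xyz":[0.24,0.5093,0],"aperture":0.02}])

```text
time: 17.3
ee_pos: [0.462, 0.2953, 0.182]
eef_rot: [0.076, 0.997, -0.0, -0.001]
ft_force: [-0.0, 0.2, -3.4]
width: 0.0435
grip_force: 35.0
```

Emit:
jog_arm(rows=[{"xyz":[0.0013,0.0013,0],"aperture":0.02},{"xyz":[0,0,0.04],"aperture":0.02},{"xyz":[0,0,0.08],"aperture":0.02},{"xyz":[0,0,0.08],"aperture":0.02},{"xyz":[0,0,0.08],"aperture":0.02}])

```text
time: 17.8
ee_pos: [0.4639, 0.2916, 0.123]
eef_rot: [0.078, 0.997, -0.0, -0.0]
ft_force: [0.9, 1.2, -2.6]
width: 0.0439
grip_force: 35.0
```

```bash
python3 - <<'E'
from h import *
print(totool([.463,.293,.05]))
c=viewer.camera("scene");cv2.imwrite("pics/l2.png",cv2.resize(c["img"][30:230,200:460,::-1],None,fx=2.5,fy=2.5))
E
```

```text
[0.001  0.0013 0.073 ]
```

View pics/l2.png

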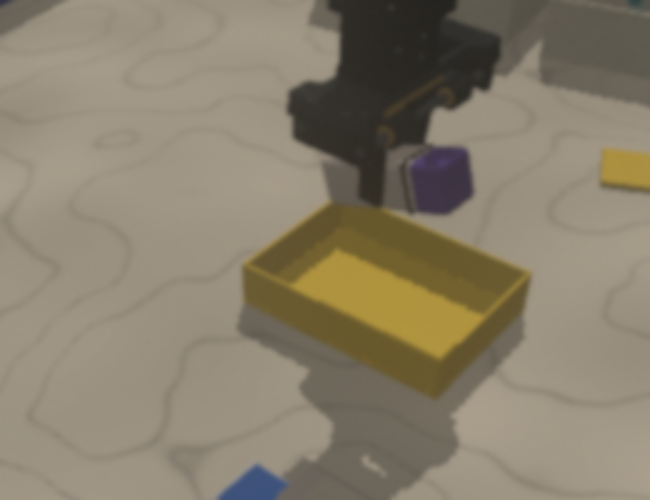

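The tilted case is above the tray, with its cap at (440,180). I'll lower it in steps.

Emit:
jog_arm(rows=[{"xyz":[0,0.0013,0.04],"aperture":0.02},{"xyz":[0,0.0013,0.08],"aperture":0.02},{"xyz":[0,0.0013,0.1133],"aperture":0.02},{"xyz":[0,0.0013,0.1133],"aperture":0.02},{"xyz":[0,0.0013,0.1133],"aperture":0.02}], force=20)

```text
time: 18.35
ee_pos: [0.4648, 0.2938, 0.0395]
eef_rot: [0.078, 0.997, 0.001, 0.001]
ft_force: [0.1, 0.1, -3.4]
width: 0.0437
grip_force: 20.0
```

Emit:
jog_arm(rows=[{"xyz":[0,0,0.0067],"aperture":0.02},{"xyz":[0,0,0.0133],"aperture":0.02},{"xyz":[0,0,0.0133],"aperture":0.02}])

```text
time: 18.65
ee_pos: [0.4638, 0.2935, 0.028]
eef_rot: [0.078, 0.997, 0.0, 0.0]
ft_force: [-0.1, -0.3, -4.3]
width: 0.0437
grip_force: 20.0
```

Emit:
jog_arm(rows=[{"xyz":[0,0,0.0067],"aperture":0.02},{"xyz":[0,0,0.0067],"aperture":0.02}])

```text
time: 18.85
ee_pos: [0.4641, 0.2937, 0.0229]
eef_rot: [0.078, 0.997, 0.0, 0.0]
ft_force: [0.1, -0.1, -1.1]
width: 0.0439
grip_force: 20.0
```

To row units: 0.008 m / 0.75 = 0.0107, 0.006 m / 0.75 = 0.008.

Emit:
jog_arm(rows=[{"xyz":[0,0,0.004],"aperture":0.02},{"xyz":[0,0,0.008],"aperture":0.02},{"xyz":[0,0,0.0107],"aperture":0.02},{"xyz":[0,0,0.0107],"aperture":0.02}], force=8)

```text
time: 19.25
ee_pos: [0.4638, 0.2934, 0.0146]
eef_rot: [0.078, 0.997, -0.0, -0.0]
ft_force: [1.5, -0.1, 0.6]
width: 0.0439
grip_force: 8.0
```

Emit:
jog_arm(rows=[{"xyz":[0,0,0.004],"aperture":0.02},{"xyz":[0,0,0.0067],"aperture":0.02},{"xyz":[0,0,0.0067],"aperture":0.02}])

```text
time: 19.55
ee_pos: [0.4634, 0.2933, 0.0093]
eef_rot: [0.078, 0.997, -0.0, -0.0]
ft_force: [1.5, -0.3, -2.4]
width: 0.0442
grip_force: 8.0
```

Emit:
jog_arm(rows=[{"xyz":[0,0,0.004],"aperture":0.02},{"xyz":[0,0,0.004],"aperture":0.02},{"xyz":[0,0,0.004],"aperture":0.02}])

```text
time: 19.85
ee_pos: [0.4631, 0.2933, 0.0064]
eef_rot: [0.078, 0.997, -0.0, -0.001]
ft_force: [-0.3, 0.4, -3.4]
width: 0.0438
grip_force: 8.0
```

To row units: 0.003 m / 0.75 = 0.004.

Emit:
jog_arm(rows=[{"xyz":[0,0,0.004],"aperture":0.02},{"xyz":[0,0,0.004],"aperture":0.02}])

```text
time: 20.05
ee_pos: [0.4638, 0.2933, 0.004]
eef_rot: [0.078, 0.997, -0.0, -0.0]
ft_force: [0.5, -0.9, 3.5]
width: 0.0435
grip_force: 8.0
```

Emit:
jog_arm(rows=[{"xyz":[0,0,0.004],"aperture":0.02},{"xyz":[0,0,0.004],"aperture":0.02}])

```text
time: 20.25
ee_pos: [0.4642, 0.2932, 0.0013]
eef_rot: [0.078, 0.997, 0.0, 0.0]
ft_force: [0.1, -2.5, 5.7]
width: 0.0437
grip_force: 8.0
```

```bash
python3 - <<'E'
from h import *
c=viewer.camera("scene");cv2.imwrite("pics/l3.png",cv2.resize(c["img"][60:210,260:460,::-1],None,fx=3,fy=3))
E
```

```text
(no output)
```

View pics/l3.png

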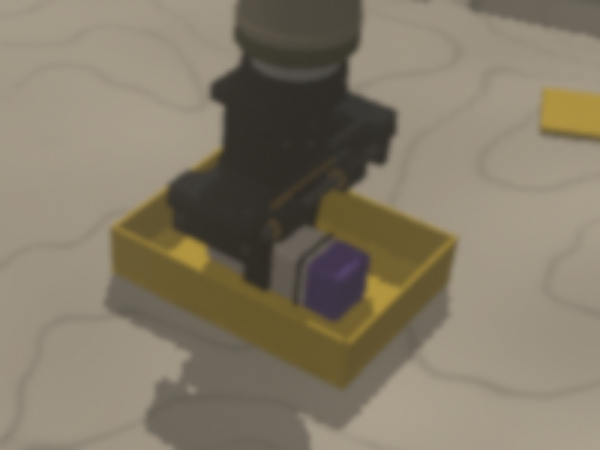

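The case lies flat inside the tray, with its cap at (335,280), and is firmly seated. I'll release and retreat.

The manual's scale: shifts go in shares of 0.75 m and turns go in shares of 2 pi rad. Converting my numbers, -0.17 m / 0.75 = -0.2267, -0.13 m / 0.75 = -0.1733.

Emit:
jog_arm(rows=[{"aperture":0.07},{"aperture":0.07},{"aperture":0.07},{"aperture":0.07},{"aperture":0.07},{"aperture":0.07},{"xyz":[0,0,-0.0533],"aperture":0.07},{"xyz":[0,0,-0.1067],"aperture":0.07},{"xyz":[0,0,-0.1733],"aperture":0.07},{"xyz":[0,0,-0.2267],"aperture":0.07},{"xyz":[0,0,-0.2267],"aperture":0.07},{"xyz":[0,0,-0.2267],"aperture":0.07}])

```text
time: 21.5
ee_pos: [0.4641, 0.2937, 0.1714]
eef_rot: [0.078, 0.997, 0.001, 0.001]
ft_force: [-0.2, 0.6, -0.6]
width: 0.07
grip_force: 0.0
```

```bash
python3 - <<'E'
from h import *
tilt()
c=viewer.camera("scene");cv2.imwrite("pics/end.png",c["img"][:,:,::-1])
E
```

```text
top [([461.4, 227.6], 369.5), ([411.3, 218.4], 367.5), ([361.9, 209.4], 355.5), ([475.9, 124.9], 342.5), ([427.4, 116.4], 336.5), ([379.4, 108.1], 335.0), ([559.5, 60.9], 491.0)]
scene [([319.6, 386.0], 728.5), ([361.7, 334.4], 609.0), ([217.9, 299.0], 477.5), ([396.7, 290.1], 459.5), ([262.9, 260.0], 383.5), ([300.2, 227.0], 271.5), ([201.5, 14.9], 1264.5)]
```

View pics/end.png

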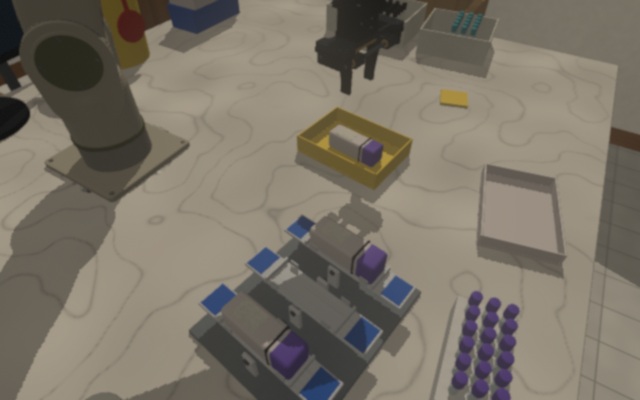

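The case lies in the tray at (355,147), the two sound cases sit level in their cradles, the middle cradle is empty, and the gripper is clear.

```bash
python3 -c "
from bench import r, viewer
print(r.close_job())"
```

```text
the job is handed in; nothing more can be done
None
```

The middle case was the faulty one: it now rests in the yellow tray, the left and right cases are level in their cradles, and the job was handed in at about 21.6 s; no verdict was returned.

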